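# Vent the vacuum chamber through its interlocked valve pair

## Task

Vent the vacuum chamber: first shut the pump valve by turning its long lever fully across its line to the stop, which frees the interlock, then open the vent valve by turning its wing handle fully until it lies along its line. Leave both valves like that and do not knock the things standing round the station.

Things in the scene. Friction and masses are not known exactly. Their poses are not given: they have to be found in the camera images.
- station: Bench vacuum station fixed to the bench: grey console, 230 mm wide, 165 deep, 133 high, face sloping up to the back at 30 degrees. On the face, left: pump valve with long lever; right, 72 mm away: vent valve with wing handle; a black line runs up the slope through each. Origin: middle of the console's underside; x to its back, y to its left seen from the front, z up.
- interlock (a point): Midway between the two valve shafts on the face. Axes as the station's. Both shafts lean 30 degrees towards the front: they point along (-sin 30, 0, cos 30). Under each handle a 90 mm steel disc, 9 to 15 mm off the face, has one bite in its rim. The discs overlap, so the vent handle is blocked within 0.1 rad of shut until the lever is past about 1.37 rad; an open vent then holds the lever.
- chamber (a point): Centre of the clear lid's top, on the round steel vacuum chamber, 124 mm across and 77 mm high (its black lid knob 17 mm higher), piped to the console's right side and fixed to it. Under vacuum: the lid stays shut. Also on the console: a round gauge 48 mm across, 14 mm off the face at its upper right; a flanged port and a brass silencer up to 40 mm high on the ledge behind the face.
- pump_lever (a joint): Angle of the pump valve's long lever: 0 = open, lever points straight up the slope along its line; grows as it turns anticlockwise seen from the front; 1.5 = shut, at its stop, lever points left, across its line. Starts anywhere from 0 to 0.35. Stays where it is left; takes about 0.3 N m.
- pump_pivot (a point): Point on the pump valve's shaft, 32 mm out from the face. z: along the shaft, out of the face; x: along the lever, towards its free end; y: across the lever.
- pump_grip (a point): Middle of the lever's black grip, 66 mm from the shaft. Axes as pump_pivot. The grip is 62 mm long (x, from 32 to 94 mm from the shaft), 18 mm wide (y) and 24 mm thick (z, from 20 to 44 mm out from the face). Beyond 45 mm from the shaft only the bare face lies below it.
- vent_handle (a joint): Angle of the vent valve's wing handle: 0 = shut, wing across its line, left to right; grows as it turns anticlockwise seen from the front; 1.5 = fully open, at its stop, wing along its line. Starts shut. Stays where it is left; takes about 0.25 N m when free.
- vent_grip (a point): On the vent valve's shaft, in the wing handle's middle, 38 mm out from the face. z: along the shaft, out of the face; y: along the wing; x: across it. The wing is a black bar 80 mm long (y), 14 wide (x) and 32 deep (z, from 19 to 51 mm out from the face), centred on the shaft, over a 30 mm round hub, 15 to 20 mm out from the face.
- calculator: Loose pocket calculator, 112 x 66 x 13 mm, on the bench to the left of the station. Origin: centre of its underside. Leave alone.
- timer: Loose bench timer, 70 x 70 x 25 mm, on the bench to the right, near the front edge. Origin: centre of its underside. Leave alone.
- beaker: Loose glass beaker, 55 mm across, 68 mm high, behind the station. Origin: centre of its underside. Leave alone.
- specimen_cup: Loose lidded specimen cup, 61 mm across, 70 mm high, behind the station. Origin: centre of its underside. Leave alone.

How it is judged:
On the way, in this order (a step that is already met when the one before it is completed fails the run):
1. the pump valve is shut while the vent is still shut (value of joint pump_lever above 1.33 rad and value of joint vent_handle below 0.15 rad), for 0.2 s.
2. the vent valve is open (value of joint vent_handle above 1.3 rad), for 0.2 s.
At the end, for the whole second after the job is handed in: The pump lever is shut (at least 1.33 of its 1.5 rad) and the vent handle is open (at least 1.3 of its 1.5 rad), both at rest and released (value of joint pump_lever above 1.33 rad and value of joint vent_handle above 1.3 rad and velocity of joint vent_handle between -0.05 and 0.05 rad/s and velocity of joint pump_lever between -0.05 and 0.05 rad/s); the robot touches nothing.
It fails at once if the vent handle is forced off shut while the pump valve is still open (value of joint vent_handle above 0.3 rad and value of joint pump_lever below 1.2 rad).
It fails at once if a thing standing round the station is moved by more than 30 mm (distance of any of calculator, timer, beaker, specimen_cup from where it was at the start of the episode above 0.03 m).
It also fails if it takes over 54 s, if anything falls off the work surface, if the arm or the gripper's body presses on something with over 40 N, if the wrist force passes 120 N, or if a joint passes its speed limit or range.

## Robot

A 7-joint arm with a two-finger parallel gripper is mounted at the origin on a cart in front of the work surface, level with it; the furniture and walls round the work are solid. World frame = base frame: x ahead of the robot, y to its left, z up, the work surface at z = 0. Lengths are in m, angles in rad, forces in N, time in s.
With the tool pointing down it reaches from about 0.4 to 0.85 m from the base axis. Payload 4.5 kg.
Tool frame: the origin (TCP) lies midway between the tips of the shut fingers; the grasp point (between the pads) lies 19 mm behind it; z points along the fingers, y is the line along which they close (so a half turn about z gives the same grasp; the last joint's range is limited). The gripper opens to 88 mm and grips with 3 to 60 N. Pads are 18 mm wide; open, the fingers measure 123 mm over their backs; the gripper's body (75 mm by 187 mm) begins 45 mm behind the grasp point.
Start: joints at [1.292, 0.689, -0.195, 1.565, 0.157, 0.902, -0.215], TCP at [0.192, -0.595, 0.239] pointing down, gripper open.
Joint ranges: [-3.01, 3.01], [-0.46, 2.08], [-1.47, 1.51], [0.13, 2.56], [-1, 4.14], [0.04, 2.09], [-2.66, 2.66]. Speed limits (rad/s): [2.57, 2.57, 3.14, 3.14, 3.14, 3.14, 3.14].

## Interface

Orientations are given as a 3x3 rotation matrix whose columns are the frame's x, y, z axes.
In Python, from bench import ctrl, optics, finish_job gives the robot as it stands (ctrl), with the cameras (optics) and the job as plain functions.
- The arm moves only by the tool drive_effector, called after "Request:" as name([rows], argument=value, ...), one row to a line, values as JSON. Schema: {"type":"object","properties":{"offsets":{"type":"array","items":{"type":"array","prefixItems":[{"type":"array","items":{"type":"number"},"minItems":3,"maxItems":3},{"type":"array","items":{"type":"number"},"minItems":3,"maxItems":3}],"minItems":2,"maxItems":2},"minItems":1,"maxItems":8},"aperture":{"type":"number"},"only":{"type":"string"},"quiet":{"type":"boolean"},"lines":{"type":"string"}},"required":["offsets"],"additionalProperties":false}. offsets is a list of rows, 1 to 8 of them, each written [[dx, dy, dz], [rx, ry, rz]]: dx, dy, dz in m, then a rotation vector rx, ry, rz in rad; each row shifts and turns the commanded pose from where the row before left it, along the tool's axes as they then stand; what a row does not reach is not made up. A row lasts 1/8 s, in which the tool goes at most 0.0625 m and 0.188 rad, less where a joint would pass 70% of its speed; a pose out of reach is approached as far as the arm can. aperture is the finger opening in m, set as the call begins (left out keeps the last). The fingers move at their own pace and stop on an object; the grip force is fixed at half the most. Time passes only in rows, so rows that do not move let the fingers close. The tool returns the time, the measured TCP pose, the force, the opening and the grip force at its end. only (a regular expression) keeps the lines of the reply that match it, lines (a string "A,B") keeps lines A to B, and quiet returns only ok. Input that does not fit is refused with a message, and nothing moves.
- ctrl.get_state(): the state, without advancing time (a new reading comes with each control period).
- optics.grab_frame(name): name is "scene" or "top" or "wrist"; returns (picture, depth): 400x640x3 uint8, red, green, blue; 400x640 float32, m along the optical axis (not along the pixel's ray), 0 where there is no reading.
- optics.camera_model(name): a dict with "vfov" (degrees; the focal length in pixels is half the picture's height over the tangent of half this angle, whatever the lens; pixels are square), "cx", "cy" (the principal point, pixels), "D" ([k1, k2, p1, p2, k3] as OpenCV has them; the pictures are not rectified), "R" (3x3) and "t" (3): a world point X has camera coordinates R X + t. Camera axes: x right, y down, z forward; pixel columns grow to the right and rows downward; lengths in m; the calibration is good to about 2 mm. A picture is of the moment at which its call begins: read the wrist's pose just before it. camera_model takes no time and is no camera call; for the wrist camera it gives the pose at the moment of the call.
- finish_job(): hands the job in; it is judged then, once.
The state is a dict: "t": time; "qpos": joint angles; "joint_vel": joint speeds; "joint_efforts": joint torques, N m; "ee_pos": TCP position; "ee_rot": TCP orientation; "wrist_force": force on the tool from outside, world axes, zero at the start; "wrist_torque": the same for the moment, N m; "finger_gap": finger opening in m; "finger_force": force on a finger pad.
Only numpy, scipy, OpenCV 4.12 (cv2) and the standard library are available. Lean on these libraries where they do the work, as an engineer would, in place of code of your own. Each camera call takes 0.05 s, during which the arm holds its last target. There are 200 camera calls.

## Working session

There is one attempt and no reset: what is moved stays moved. The work goes in short steps, Python scripts to look and compute and a tool call to move; the robot and the scene stay as the last step left them, time stands still between calls to the robot, and variables do not carry over. Pictures are saved under pics/ and viewed, at most 10 in all, crops included, and the job is handed in when it is done.

```bash
ls; mkdir -p pics
```

Run:
```python
from bench import ctrl, optics, finish_job
import cv2,numpy as np
for n in("scene","top"):
    p,d=optics.grab_frame(n);cv2.imwrite(f"pics/{n}0.png",p[:,:,::-1]);np.save(f"pics/{n}0.npy",d)
    m=optics.camera_model(n);print(n,m, (d>0).mean())
s=ctrl.get_state();print(s["t"],s["ee_pos"],s["ee_rot"])
```

```text
bench.py
pics
scene {'vfov': 57.668074202811894, 'cx': 322.240299209989, 'cy': 202.43726108969733, 'D': array([-0.06325117,  0.        ,  0.        ,  0.        ,  0.        ]), 'R': array([[-0.90161   , -0.43238295, -0.01201627],
       [-0.25678805,  0.55739928, -0.78953526],
       [ 0.34807945, -0.70876725, -0.61358755]]), 't': array([0.48847015, 0.26930371, 0.94432298])} 0.99586328125
top {'vfov': 47.11352570836856, 'cx': 305.31527535831907, 'cy': 202.85921036644882, 'D': array([-0.11358237,  0.        ,  0.        ,  0.        ,  0.        ]), 'R': array([[-0.09226851, -0.99572313, -0.00468667],
       [-0.97558195,  0.09134227, -0.19974097],
       [ 0.1993148 , -0.01385757, -0.97983753]]), 't': array([-1.41842980e-03,  5.55991269e-01,  1.45383307e+00])} 0.99610546875
0.1 [ 0.1921005  -0.59415891  0.23799056] [[ 9.51451818e-01  3.07797085e-01 -6.26417713e-04]
 [ 3.07797696e-01 -9.51450604e-01  1.52522332e-03]
 [-1.26546221e-04 -1.64398643e-03 -9.99998641e-01]]
```

View pics/scene0.png

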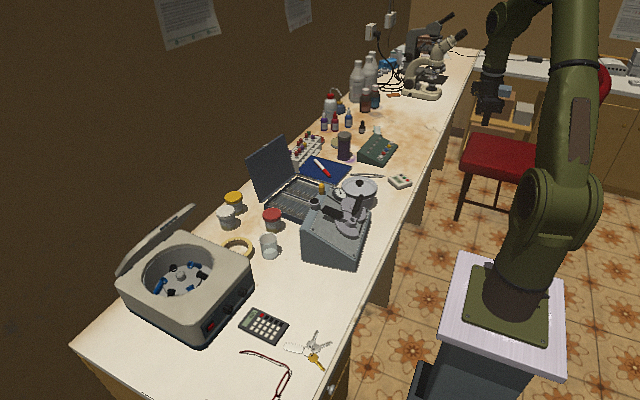

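View pics/top0.png

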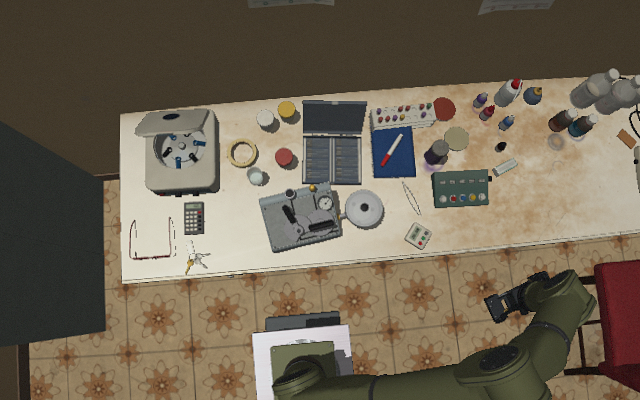

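The scene view shows the station at about (335,225) with the chamber at (360,190). In the top view the console is at (300,217), the lever near (290,215), the wing near (318,228), the gauge at (325,203) and the lid at (364,208). Next I'll use depth and an enlarged crop.

Create h.py:
```python
import numpy as np,cv2
from bench import ctrl, optics, finish_job
def K(m):
    f=200/np.tan(np.radians(m["vfov"]/2));return np.array([[f,0,m["cx"]],[0,f,m["cy"]],[0,0,1]])
def rays(m,uv):
    r=cv2.undistortPoints(np.float64(uv).reshape(-1,1,2),K(m),m["D"])[:,0]
    return np.c_[r,np.ones(len(r))]
def cloud(m,d):
    v,u=np.mgrid[0:400,0:640]
    r=rays(m,np.c_[u.ravel(),v.ravel()])*d.reshape(-1,1)
    return ((r-m["t"])@m["R"]).reshape(400,640,3)
def proj(m,X):
    return cv2.projectPoints(np.float64(X).reshape(-1,3),cv2.Rodrigues(m["R"])[0],m["t"],K(m),m["D"])[0][:,0]
```

Run:
```python
from h import *
P=[]
for n,(a,b,c,e) in dict(top=(255,175,390,260),scene=(290,165,385,275)).items():
    m=optics.camera_model(n);d=np.load(f"pics/{n}0.npy");C=cloud(m,d)
    im=cv2.imread(f"pics/{n}0.png")
    k=6 if n=="top" else 5
    o=cv2.resize(im[b:e,a:c],None,fx=k,fy=k,interpolation=cv2.INTER_CUBIC)[:600,:800]
    cv2.imwrite(f"pics/{n}crop.png",o)
    # normals via local gradients
    X=C[b:e,a:c]
    gx=cv2.GaussianBlur(X,(3,3),0); du=np.gradient(gx,axis=1);dv=np.gradient(gx,axis=0)
    N=np.cross(du,dv);N/=np.linalg.norm(N,axis=2,keepdims=True);N*=np.sign(N[...,2:])
    ok=(abs(N[...,2]-np.cos(np.pi/6))<.06)&(N[...,0]<-.3)&(X[...,2]>.02)&(X[...,2]<.2)
    Q=X[ok];print(n,len(Q))
    best=0;rng=np.random.default_rng(0)
    for i in range(600):
        p=Q[rng.choice(len(Q),3,False)];nn=np.cross(p[1]-p[0],p[2]-p[0]);l=np.linalg.norm(nn)
        if l<1e-6:continue
        nn/=l;nn*=np.sign(nn[2]);s=abs((Q-p[0])@nn)<.003
        if s.sum()>best and abs(nn[2]-.866)<.05:best=s.sum();S=s
    q=Q[S];c0=q.mean(0);nn=np.linalg.svd(q-c0)[2][2];nn*=np.sign(nn[2])
    print(best,c0,nn,"yaw",np.degrees(np.arctan2(-nn[1],-nn[0])),"slope",np.degrees(np.arccos(nn[2])),"resid",np.std((q-c0)@nn), "z range",q[:,2].min(),q[:,2].max())
    # chamber lid etc: table height check
    print("bench z",np.median(C[250:258,200:215,2]) if n=="top" else "")
```

```text
top 805
340 [ 0.50784255 -0.00226609  0.10244498] [-0.48302589 -0.07908226  0.87202751] yaw 9.298121363355966 slope 29.304888597603583 resid 0.0015966289847975878 z range 0.05351345168462522 0.13561616658170528
bench z 0.00040116737502972376
scene 1020
680 [0.49161666 0.02011231 0.09811871] [-0.49089682 -0.07813509  0.86770688] yaw 9.04379307063534 slope 29.806752726216224 resid 0.0012982558375773847 z range 0.05624381505826114 0.13497471621830778
bench z
```

View pics/topcrop.png

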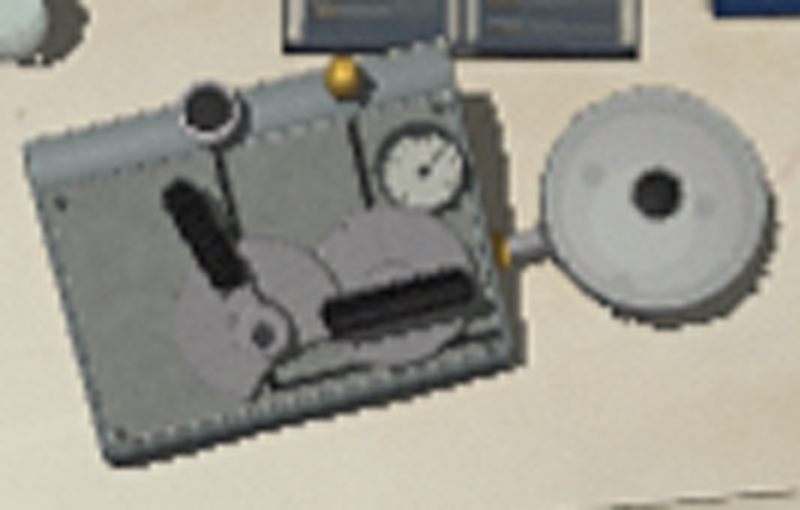

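View pics/scenecrop.png

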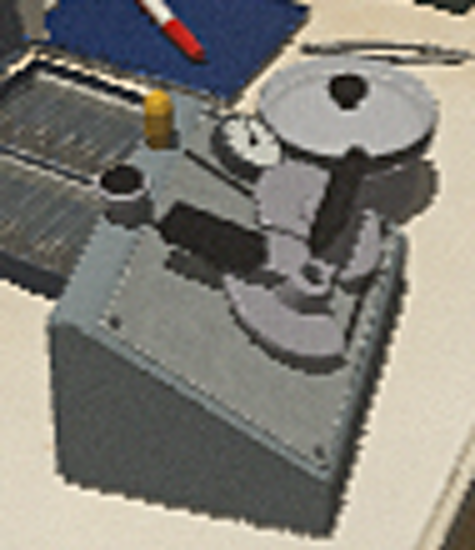

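Top crop: pump shaft bolt at about (298.8,230.8), lever grip centre (289,214) pointing up-left, wing centre (321.7,225.5). Now I'll measure the handles with masks and depth.

Add to h.py:
```python
def frame(psi):
    c,s=np.cos(psi),np.sin(psi);R=np.array([[c,-s,0],[s,c,0],[0,0,1]])
    th=np.pi/6;F=np.array([[np.cos(th),0,-np.sin(th)],[0,1,0],[np.sin(th),0,np.cos(th)]])
    return R@F   # columns: up-slope, left, out of face
```

Run:
```python
from h import *
psi=np.radians(9.2);F=frame(psi)
p0=np.array([.49162,.02011,.09812]);p1=np.array([.50784,-.00227,.10244])
print("plane h diff",(p1-p0)@F[:,2]); O=(p0+p1)/2
for n in("top","scene"):
    m=optics.camera_model(n);d=np.load(f"pics/{n}0.npy");im=cv2.imread(f"pics/{n}0.png")
    C=cloud(m,d);L=(C-O)@F; h=L[...,2]
    dark=(im.max(2)<60)&(h>.025)&(h<.06)&(abs(L[...,0])<.1)&(abs(L[...,1])<.13)&(C[...,2]<.25)
    k,lab,st,ce=cv2.connectedComponentsWithStats(dark.astype(np.uint8))
    for i in range(1,k):
        if st[i,4]<25:continue
        q=L[lab==i];rect=cv2.minAreaRect(np.float32(np.argwhere(lab==i)[:,::-1]))
        # rays on the plane at the handle's top height
        uv=np.argwhere(lab==i)[:,::-1].astype(float);hh=np.median(q[:,2])
        r=rays(m,uv)@m["R"];c=-m["R"].T@m["t"];
        X=c+r*(((hh-(c-O)@F[:,2])/(r@F[:,2]))[:,None]);Y=(X-O)@F
        (a,b),sz,an=cv2.minAreaRect(np.float32(Y[:,:2]*1000));bx=cv2.boxPoints(((a,b),sz,an))
        e=max((bx[1]-bx[0],bx[2]-bx[1]),key=np.linalg.norm)
        print(n,st[i,4],ce[i].round(1),"h med",hh.round(4),"max",q[:,2].max().round(4),"rect mm",np.round((a,b),1),np.round(sz,1),"dir deg from upslope",np.degrees(np.arctan2(e[1],e[0])).round(1)%180)
    # face extent in y, all pixels near plane
    f=(abs(h)<.003)&(abs(L[...,0])<.12)&(abs(L[...,1])<.14);q=L[f]
    print(n,"face y",np.percentile(q[:,1],[.5,99.5]),"x",np.percentile(q[:,0],[.5,99.5]))
    b=dict(top=(298.8,230.8),scene=(353,220))[n];
    for hh in(.03,.04):
        r=(rays(m,[b])@m["R"])[0];c=-m["R"].T@m["t"];X=c+r*((hh-(c-O)@F[:,2])/(r@F[:,2]));print("bolt",hh,(X-O)@F, "depth h",L[round(b[1]),round(b[0])])
```

```text
plane h diff -0.0024753748751214994
top 117 [288.7 213.8] h med 0.0424 max 0.0498 rect mm [29.1 -7.5] [63.9 18.9] dir deg from upslope 16.7
top 134 [320.3 224.9] h med 0.0483 max 0.0574 rect mm [-29.8 -93.9] [72.6 18.7] dir deg from upslope 89.6
top face y [-0.13829134  0.07287703] x [-0.09628249  0.07595437]
bolt 0.03 [-0.03870686 -0.0251008   0.03      ] depth h [-0.03771107 -0.02547607  0.03450833]
bolt 0.04 [-0.03467681 -0.02492011  0.04      ] depth h [-0.03771107 -0.02547607  0.03450833]
scene 120 [357.2 204.6] h med 0.0489 max 0.0549 rect mm [-31.  -82.1] [104.1  19.4] dir deg from upslope 89.6
scene 166 [332.4 212.2] h med 0.041 max 0.0478 rect mm [28.5  0.9] [64.8 33.4] dir deg from upslope 18.4
scene face y [-0.13790154  0.07414395] x [-0.09890416  0.07265613]
bolt 0.03 [-0.04030932 -0.03232919  0.03      ] depth h [-0.03710488 -0.02055107  0.03997728]
bolt 0.04 [-0.03709758 -0.02052425  0.04      ] depth h [-0.03710488 -0.02055107  0.03997728]
```

Add to h.py:
```python
from scipy.linalg import logm,expm
from scipy.spatial.transform import Rotation as Ro
F=frame(np.radians(9.2));O=(np.array([.49162,.02011,.09812])+np.array([.50784,-.00227,.10244]))/2
P=np.array([-.035,-.0255,0]);V=np.array([-.034,-.097,0])
def T(R,p):
    A=np.eye(4);A[:3,:3]=R;A[:3,3]=p;return A
def tool(yaw):  # yaw about the face normal; 0: tool y up-slope, x left
    return F@Ro.from_euler("z",yaw).as_matrix()@np.array([[0,1,0],[1,0,0],[0,0,-1.]])
def plan(l,yaw,n):
    s=ctrl.get_state();A=T(s["ee_rot"],s["ee_pos"]);B=T(tool(yaw),O+F@np.array(l))
    D=expm(np.real(logm(np.linalg.inv(A)@B))/n)
    print("row",D[:3,3].round(4),Ro.from_matrix(D[:3,:3]).as_rotvec().round(4),"x",n)
    for i in range(n+1):
        if i%max(1,n//6)==0: print(A[:3,3].round(3),end=" ")
        A=A@D
    print()
def where():
    s=ctrl.get_state();r=F.T@s["ee_rot"]
    print("t",round(s["t"],2),"L mm",((s["ee_pos"]-O)@F*1000).round(1),"relP",((s["ee_pos"]-O)@F*1000-P*1000).round(1),"relV",((s["ee_pos"]-O)@F*1000-V*1000).round(1),
     "tool z in L",r[:,2].round(3),"yaw",np.arctan2(-r[0,1]*0+r[1,1]*-1,r[0,1]).round(3),"q",np.round(s["qpos"],2),"f",np.round(s["wrist_force"],1),"gap",round(s["finger_gap"],4))
```

Run:
```python
from h import *
where();print("pivot world",O+F@P,"vent",O+F@V)
plan(P+[.072,-.012,.1],0,14)
```

```text
t 0.1 L mm [-277.6 -546.1  319.3] relP [-242.6 -520.6  319.3] relV [-243.6 -449.1  319.3] tool z in L [-0.5    0.002 -0.866] yaw 1.439 q [ 1.29  0.69 -0.19  1.57  0.16  0.9  -0.22] f [-0.7  0.1  0.1] gap 0.088
pivot world [ 0.47388599 -0.02109812  0.08278   ] vent [ 0.48617238 -0.0915399   0.08328   ]
row [ 0.0486 -0.0069  0.004 ] [-0.031   0.0264 -0.0989] x 14
[ 0.192 -0.594  0.238] [ 0.278 -0.547  0.231] [ 0.353 -0.484  0.227] [ 0.415 -0.407  0.226] [ 0.461 -0.32   0.224] [ 0.489 -0.226  0.221] [ 0.498 -0.128  0.215] [ 0.488 -0.031  0.205]
```

```bash
sed -i 's/np.arctan2(-r\[0,1\]\*0+r\[1,1\]\*-1,r\[0,1\])/np.arctan2(r[1,1],r[0,1])/' h.py
```

Request:
drive_effector([
  [[0.0486,-0.0069,0.004],[-0.031,0.0264,-0.0989]],
  [[0.0486,-0.0069,0.004],[-0.031,0.0264,-0.0989]],
  [[0.0486,-0.0069,0.004],[-0.031,0.0264,-0.0989]],
  [[0.0486,-0.0069,0.004],[-0.031,0.0264,-0.0989]],
  [[0.0486,-0.0069,0.004],[-0.031,0.0264,-0.0989]],
  [[0.0486,-0.0069,0.004],[-0.031,0.0264,-0.0989]],
  [[0.0486,-0.0069,0.004],[-0.031,0.0264,-0.0989]],
], aperture=0)

```text
t: 0.98
ee_pos: [0.4415, -0.364, 0.225]
ee_rot: [[0.516, 0.813, 0.271], [0.851, -0.522, -0.055], [0.097, 0.26, -0.961]]
wrist_force: [0.6, 0.1, 0.2]
finger_gap: 0.0201
finger_force: 0.0
```

Request:
drive_effector([
  [[0.0486,-0.0069,0.004],[-0.031,0.0264,-0.0989]],
  [[0.0486,-0.0069,0.004],[-0.031,0.0264,-0.0989]],
  [[0.0486,-0.0069,0.004],[-0.031,0.0264,-0.0989]],
  [[0.0486,-0.0069,0.004],[-0.031,0.0264,-0.0989]],
  [[0.0486,-0.0069,0.004],[-0.031,0.0264,-0.0989]],
  [[0.0486,-0.0069,0.004],[-0.031,0.0264,-0.0989]],
  [[0.0486,-0.0069,0.004],[-0.031,0.0264,-0.0989]],
  [[0,0,0],[0,0,0]],
])

```text
t: 1.98
ee_pos: [0.4808, -0.1575, 0.2092]
ee_rot: [[0.095, 0.926, 0.365], [0.994, -0.105, 0.008], [0.046, 0.363, -0.931]]
wrist_force: [-0.3, -0.7, -0.0]
finger_gap: 0.0006
finger_force: 0.0
```

Run:
```python
from h import *
where();plan(P+[.072,-.012,.1],0,2)
p,d=optics.grab_frame("wrist");cv2.imwrite("pics/w1.png",p[:,:,::-1]);np.save("pics/w1.npy",d)
```

```text
t 1.98 L mm [  15.3 -161.2  117. ] relP [  50.3 -135.7  117. ] relV [ 49.3 -64.2 117. ] tool z in L [-0.152 -0.051 -0.987] yaw -0.257 q [ 0.65  0.55 -0.53  2.27  1.48  0.17 -1.31] f [-0.3 -0.7 -0. ] gap 0.0006
row [ 0.0633 -0.0002  0.0046] [-0.0727  0.0349 -0.1253] x 2
[ 0.481 -0.157  0.209] [ 0.488 -0.094  0.208] [ 0.488 -0.031  0.205]
```

View pics/w1.png

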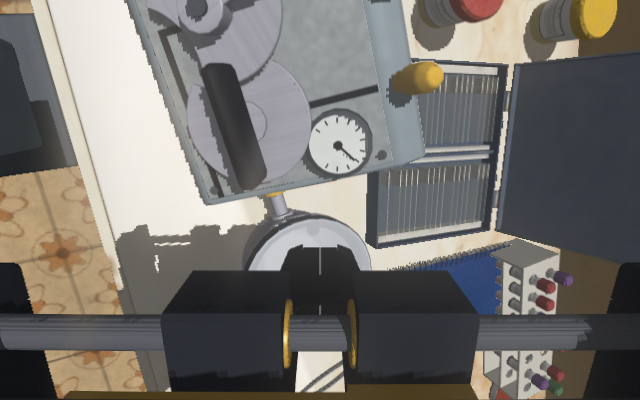

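The wrist view shows the wing from (215,70) to (255,180) and the gauge at (338,143). The fingers are shut at the bottom of the frame. The motion lagged, so I'll go on to the waypoint.

Request:
drive_effector([
  [[0.032,0,0.002],[-0.036,0.017,-0.063]],
  [[0.032,0,0.002],[-0.036,0.017,-0.063]],
  [[0.032,0,0.002],[-0.036,0.017,-0.063]],
  [[0.032,0,0.002],[-0.036,0.017,-0.063]],
  [[0,0,0],[0,0,0]],
  [[0,0,0],[0,0,0]],
])

```text
t: 2.78
ee_pos: [0.4851, -0.0463, 0.2053]
ee_rot: [[-0.128, 0.869, 0.478], [0.992, 0.113, 0.06], [-0.002, 0.482, -0.876]]
wrist_force: [-0.2, -0.4, 0.4]
finger_gap: 0.0005
finger_force: 0.0
```

Run:
```python
from h import *
where();plan(P+[.072,-.012,.1],0,2)
p,d=optics.grab_frame("wrist");cv2.imwrite("pics/w2.png",p[:,:,::-1]);np.save("pics/w2.npy",d)
m=optics.camera_model("wrist");C=cloud(m,d);L=(C-O)@F;h=L[...,2]
f=(abs(h)<.006)&(abs(L[...,0])<.07)&(L[...,1]<.06)&(L[...,1]>-.1);print("face h",np.median(h[f]),f.sum())
im=p[:,:,::-1]
dark=(im.max(2)<70)&(h>.03)&(h<.058)&(abs(L[...,0])<.1)&(L[...,1]<.1)&(L[...,1]>-.16)
k,lab,st,ce=cv2.connectedComponentsWithStats(dark.astype(np.uint8))
for i in range(1,k):
    if st[i,4]<150:continue
    uv=np.argwhere(lab==i)[:,::-1];q=L[lab==i];hh=np.median(q[:,2]);Q=q[abs(q[:,2]-hh)<.004]
    r=cv2.minAreaRect(np.float32(Q[:,:2]*1000));print(st[i,4],ce[i].round(),hh.round(4),np.round(r[0],1),np.round(r[1],1),round(r[2],1))
```

```text
t 2.77 L mm [ 32.4 -52.2 102.6] relP [ 67.4 -26.7 102.6] relV [ 66.4  44.8 102.6] tool z in L [-0.021 -0.018 -1.   ] yaw -0.027 q [ 0.64  0.65 -0.93  2.45  2.1   0.55 -1.95] f [-0.2 -0.4  0.4] gap 0.0005
row [0.0074 0.0022 0.0012] [-0.0103  0.0089 -0.0134] x 2
[ 0.485 -0.046  0.205] [ 0.487 -0.039  0.205] [ 0.488 -0.031  0.205] 
face h 0.002399154660571108 26900
2596 [316. 146.] 0.0456 [26.2 -7.7] [57.  17.4] 16.7
1316 [220. 248.] 0.0499 [-36.2 -71.3] [27.2 14. ] 88.8
```

View pics/w2.png

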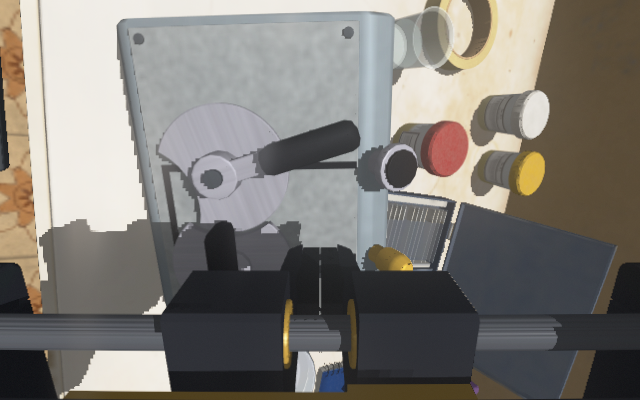

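The wrist view shows the pump hub at (212,180), the lever grip at (316,146) and the wing partly hidden near (220,248). The lever is at about 0.29 rad, which agrees with the other views. I'll lower the shut fingers on the lever's right.

Request:
drive_effector([
  [[0.0075,0.002,0.001],[-0.01,0.009,-0.013]],
  [[0.0075,0.002,0.001],[-0.01,0.009,-0.013]],
  [[0,0,0.02],[0,0,0]],
  [[0,0,0.02],[0,0,0]],
  [[0,0,0.02],[0,0,0]],
  [[0,0,0.012],[0,0,0]],
  [[0,0,0],[0,0,0]],
])

```text
t: 3.7
ee_pos: [0.5228, -0.0226, 0.143]
ee_rot: [[-0.163, 0.854, 0.493], [0.987, 0.14, 0.084], [0.003, 0.5, -0.866]]
wrist_force: [1.0, 0.1, 0.1]
finger_gap: 0.0003
finger_force: 0.0
```

Run:
```python
from h import *
where()
```

```text
t 3.7 L mm [ 36.7 -34.8  28.1] relP [71.7 -9.3 28.1] relV [70.7 62.2 28.1] tool z in L [ 0.     0.004 -1.   ] yaw 0.001 q [ 0.56  0.87 -0.94  2.42  2.23  0.75 -2.02] f [1.  0.1 0.1] gap 0.0003
```

Request:
drive_effector([
  [[0.012,-0.005,0],[0,0,0]],
  [[0.012,-0.005,0],[0,0,0]],
  [[0.012,-0.007,0],[0,0,0]],
  [[0.011,-0.008,0],[0,0,0]],
  [[0.01,-0.008,0],[0,0,0]],
  [[0.008,-0.006,0],[0,0,0]],
])

```text
t: 4.45
ee_pos: [0.4833, 0.0336, 0.1261]
ee_rot: [[-0.16, 0.853, 0.497], [0.987, 0.142, 0.076], [-0.006, 0.503, -0.864]]
wrist_force: [3.7, -3.6, 0.4]
finger_gap: 0.0006
finger_force: 2.2
```

Run:
```python
from h import *
where()
```

```text
t 4.45 L mm [ 2.3 27.  28.5] relP [37.3 52.5 28.5] relV [ 36.3 124.   28.5] tool z in L [ 0.003 -0.005 -1.   ] yaw 0.003 q [ 0.45  1.02 -1.18  2.56  2.12  1.13 -2.13] f [ 3.7 -3.6  0.4] gap 0.0006
```

Request:
drive_effector([
  [[0.001,0,0],[0.1,0,0]],
  [[0.001,0,0],[0.1,0,0]],
  [[0.001,0,0],[0.1,0,0]],
  [[0,0,0],[0,0,0]],
])

```text
t: 4.95
ee_pos: [0.4833, 0.0389, 0.1263]
ee_rot: [[-0.161, 0.961, 0.223], [0.987, 0.156, 0.038], [0.001, 0.226, -0.974]]
wrist_force: [-0.0, 0.1, 0.1]
finger_gap: 0.0006
finger_force: 0.0
```

Run:
```python
from h import *
where()
```

```text
t 4.95 L mm [ 3.2 32.2 28.3] relP [38.2 57.7 28.3] relV [ 37.2 129.2  28.3] tool z in L [-0.291  0.001 -0.957] yaw 0.001 q [ 0.42  0.87 -1.02  2.27  1.56  0.73 -1.58] f [-0.   0.1  0.1] gap 0.0006
```

Request:
drive_effector([
  [[0.004,-0.006,0.002],[0,0,0]],
  [[0.004,-0.005,0.001],[0,0,0]],
  [[0,0,0],[0,0,0]],
])

```text
t: 5.32
ee_pos: [0.4718, 0.0429, 0.1199]
ee_rot: [[-0.161, 0.961, 0.223], [0.987, 0.158, 0.033], [-0.003, 0.226, -0.974]]
wrist_force: [6.3, -5.7, 4.9]
finger_gap: 0.0004
finger_force: 3.5
```

Run:
```python
from h import *
where()
```

```text
t 5.33 L mm [-9.3 38.  28.1] relP [25.7 63.5 28.1] relV [ 24.7 135.   28.1] tool z in L [-0.292 -0.003 -0.957] yaw 0.002 q [ 0.4   0.88 -1.02  2.31  1.61  0.75 -1.66] f [ 6.3 -5.7  4.9] gap 0.0004
```

Request:
drive_effector([
  [[0,-0.004,0.001],[0,0,0]],
  [[0,-0.003,0.001],[0,0,0]],
  [[0,0,0],[0,0,0]],
])

```text
t: 5.7
ee_pos: [0.4714, 0.0429, 0.1194]
ee_rot: [[-0.16, 0.959, 0.236], [0.987, 0.156, 0.034], [-0.004, 0.238, -0.971]]
wrist_force: [12.3, -6.8, 20.7]
finger_gap: 0.0002
finger_force: 10.4
```

Run:
```python
from h import *
where()
```

```text
t 5.7 L mm [-9.9 38.1 27.8] relP [25.1 63.6 27.8] relV [ 24.1 135.1  27.8] tool z in L [-0.28  -0.004 -0.96 ] yaw 0.001 q [ 0.4   0.89 -1.03  2.32  1.64  0.76 -1.7 ] f [12.3 -6.8 20.7] gap 0.0002
```

Request:
drive_effector([
  [[0,-0.003,0.001],[0,0,0]],
  [[0,0,0],[0,0,0]],
])

```text
t: 5.95
ee_pos: [0.4713, 0.0431, 0.1191]
ee_rot: [[-0.16, 0.957, 0.241], [0.987, 0.156, 0.034], [-0.005, 0.243, -0.97]]
wrist_force: [16.1, -7.4, 28.5]
finger_gap: 0.0005
finger_force: 13.4
```

Run:
```python
from h import *
where()
p,d=optics.grab_frame("top");cv2.imwrite("pics/t2.png",cv2.resize(p[160:260,245:395,::-1],None,fx=5,fy=5,interpolation=cv2.INTER_CUBIC))
```

```text
t 5.95 L mm [-10.2  38.3  27.5] relP [24.8 63.8 27.5] relV [ 23.8 135.3  27.5] tool z in L [-0.274 -0.005 -0.962] yaw 0.001 q [ 0.4   0.89 -1.03  2.33  1.66  0.77 -1.71] f [16.1 -7.4 28.5] gap 0.0005
```

View pics/t2.png

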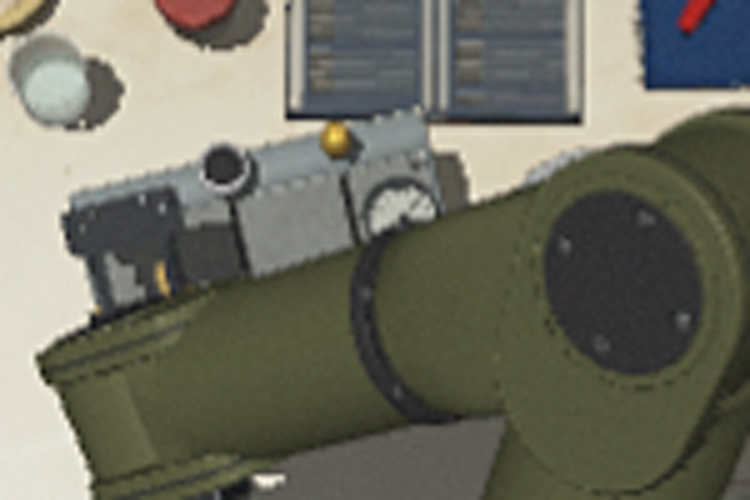

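The arm hides the handles in this view. The force rises with almost no motion at relP x≈25 mm, which matches the stop. I'll back off and check the lever angle with the wrist camera.

Request:
drive_effector([
  [[0,0.01,-0.002],[0,0,0]],
  [[0,0.012,-0.01],[0,0,0]],
  [[0,0,-0.025],[0,0,0]],
  [[0,0,-0.03],[0,0,0]],
  [[-0.03,0,0],[0,0,0]],
  [[-0.04,0,0],[0,0,0]],
  [[-0.035,0,0],[0,0,0]],
  [[0,0,0],[0,0,0]],
])

```text
t: 7.0
ee_pos: [0.4831, -0.0621, 0.183]
ee_rot: [[-0.159, 0.964, 0.216], [0.987, 0.154, 0.036], [0.001, 0.218, -0.976]]
wrist_force: [0.2, -0.2, 0.3]
finger_gap: 0.0004
finger_force: 0.0
```

Add to h.py:
```python
def look(name):
    p,d=optics.grab_frame("wrist");im=p[:,:,::-1];cv2.imwrite(name,im)
    m=optics.camera_model("wrist");C=cloud(m,d);L=(C-O)@F;h=L[...,2]
    dark=(im.max(2)<70)&(h>.03)&(h<.06)&(abs(L[...,0])<.13)&(L[...,1]<.1)&(L[...,1]>-.16)
    k,lab,st,ce=cv2.connectedComponentsWithStats(dark.astype(np.uint8))
    for i in range(1,k):
        if st[i,4]<150:continue
        q=L[lab==i];hh=np.median(q[:,2]);Q=q[abs(q[:,2]-hh)<.004]
        r=cv2.minAreaRect(np.float32(Q[:,:2]*1000));print(st[i,4],"px",ce[i].round(),"h",hh.round(4),np.round(r[0],1),np.round(r[1],1),round(r[2],1))
```

Run:
```python
from h import *
where();look("pics/w3.png")
```

```text
t 7.0 L mm [ 17.3 -67.4  85.6] relP [ 52.3 -41.9  85.6] relV [51.3 29.6 85.6] tool z in L [-0.299  0.001 -0.954] yaw -0.002 q [ 0.71  0.75 -1.07  2.2   1.26  0.67 -1.07] f [ 0.2 -0.2  0.3] gap 0.0004
2641 px [260.  38.] h 0.0461 [-31.1  33.5] [48.4 16.8] 82.7
2095 px [263. 239.] h 0.0493 [-34.7 -75.2] [39.6 13.2] 88.9
```

View pics/w3.png

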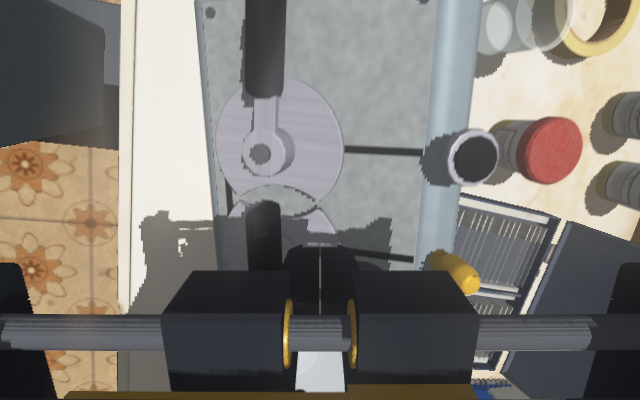

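The lever lies across its line: hub at (263,152), grip at (262,40), angle about 1.49 rad. The wing's left end is at (263,239), still shut. Next I'll lower the fingers above the wing's left end and push it down-slope.

Request:
drive_effector([
  [[0,0,0.025],[0,0,0]],
  [[0,0,0.025],[0,0,0]],
  [[-0.003,0,0.012],[0,0,0]],
  [[0,0,0],[0,0,0]],
])

```text
t: 7.55
ee_pos: [0.4976, -0.0579, 0.123]
ee_rot: [[-0.166, 0.962, 0.216], [0.986, 0.161, 0.04], [0.004, 0.219, -0.976]]
wrist_force: [-0.2, -0.3, -0.3]
finger_gap: 0.0004
finger_force: 0.0
```

Run:
```python
from h import *
where()
```

```text
t 7.55 L mm [  0.3 -65.7  26.1] relP [ 35.3 -40.2  26.1] relV [34.3 31.3 26.1] tool z in L [-0.298  0.005 -0.955] yaw 0.006 q [ 0.63  0.87 -0.97  2.21  1.49  0.66 -1.26] f [-0.2 -0.3 -0.3] gap 0.0004
```

Request:
drive_effector([
  [[0,-0.008,0.0025],[0,0,0]],
  [[0,-0.008,0.0025],[0,0,0]],
  [[-0.001,-0.006,0.002],[0,0,0]],
  [[-0.001,-0.005,0.0015],[0,0,0]],
  [[0,0,0],[0,0,0]],
])

```text
t: 8.18
ee_pos: [0.4795, -0.0608, 0.1129]
ee_rot: [[-0.169, 0.959, 0.228], [0.986, 0.163, 0.046], [0.007, 0.233, -0.973]]
wrist_force: [4.6, 4.5, 10.5]
finger_gap: 0.0005
finger_force: 5.3
```

Run:
```python
from h import *
where()
```

```text
t 8.18 L mm [-20.6 -65.6  26.5] relP [ 14.4 -40.1  26.5] relV [13.4 31.4 26.5] tool z in L [-0.285  0.009 -0.959] yaw 0.008 q [ 0.65  0.89 -0.98  2.28  1.62  0.66 -1.38] f [ 4.6  4.5 10.5] gap 0.0005
```

Request:
drive_effector([
  [[-0.002,-0.007,0.002],[0,0,0]],
  [[-0.002,-0.006,0.002],[0,0,0]],
  [[-0.002,-0.005,0.0015],[0,0,0]],
  [[0,0,0],[0,0,0]],
])

```text
t: 8.68
ee_pos: [0.4647, -0.0677, 0.1038]
ee_rot: [[-0.172, 0.958, 0.229], [0.985, 0.165, 0.05], [0.01, 0.234, -0.972]]
wrist_force: [5.2, 7.2, 8.7]
finger_gap: 0.0006
finger_force: 5.6
```

Run:
```python
from h import *
where();look("pics/w4.png")
```

```text
t 8.68 L mm [-38.8 -70.   26.4] relP [ -3.8 -44.5  26.4] relV [-4.8 27.  26.4] tool z in L [-0.284  0.012 -0.959] yaw 0.01 q [ 0.67  0.91 -0.98  2.32  1.7   0.67 -1.45] f [5.2 7.2 8.7] gap 0.0006
4961 px [335.  44.] h 0.0453 [-33.   20.6] [29.5 17.9] 85.9
2605 px [318. 267.] h 0.0457 [-33.3 -61.9] [25.6 24.7] 37.5
974 px [327. 365.] h 0.053 [ -29.4 -102.2] [12.9 25. ] 55.3
```

View pics/w4.png

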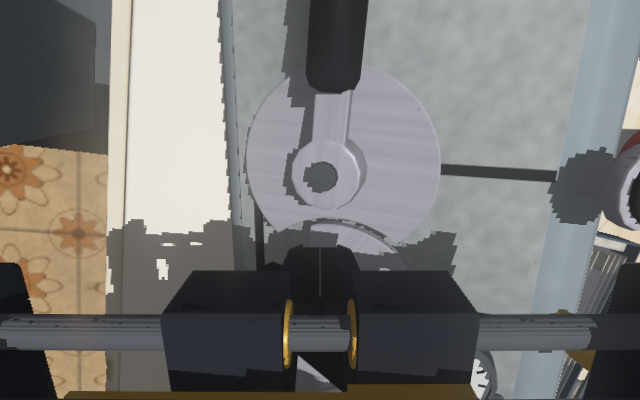

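The pump lever is still shut (hub at (322,175)). The wing's left end has swung down-slope to about (270,268). Now I'll push it right to its stop.

Request:
drive_effector([
  [[-0.004,-0.004,0.001],[0,0,0]],
  [[-0.004,-0.003,0.001],[0,0,0]],
  [[-0.004,0,0],[0,0,0]],
  [[0,0,0],[0,0,0]],
])

```text
t: 9.22
ee_pos: [0.4598, -0.0778, 0.1]
ee_rot: [[-0.175, 0.958, 0.227], [0.984, 0.166, 0.056], [0.016, 0.233, -0.972]]
wrist_force: [4.2, 14.1, 6.3]
finger_gap: 0.0003
finger_force: 7.0
```

Run:
```python
from h import *
where()
```

```text
t 9.22 L mm [-46.3 -79.2  26.5] relP [-11.3 -53.7  26.5] relV [-12.3  17.8  26.5] tool z in L [-0.284  0.019 -0.959] yaw 0.012 q [ 0.7   0.92 -0.98  2.33  1.71  0.66 -1.43] f [ 4.2 14.1  6.3] gap 0.0003
```

Request:
drive_effector([
  [[-0.004,0,0],[0,0,0]],
  [[-0.003,0,0],[0,0,0]],
  [[0,0,0],[0,0,0]],
])

```text
t: 9.6
ee_pos: [0.4597, -0.078, 0.1003]
ee_rot: [[-0.183, 0.957, 0.225], [0.983, 0.171, 0.07], [0.028, 0.234, -0.972]]
wrist_force: [3.0, 26.7, 1.2]
finger_gap: 0.0006
finger_force: 13.3
```

Run:
```python
from h import *
where()
```

```text
t 9.6 L mm [-46.2 -79.4  26.7] relP [-11.2 -53.9  26.7] relV [-12.2  17.6  26.7] tool z in L [-0.283  0.033 -0.958] yaw 0.017 q [ 0.71  0.92 -0.98  2.33  1.7   0.64 -1.4 ] f [ 3.  26.7  1.2] gap 0.0006
```

Motion has stopped at relV y≈17.6 mm, where the wing's stop should be. I'll back off, lift and check.

Request:
drive_effector([
  [[0.012,0,0],[0,0,0]],
  [[0.006,0,0],[0,0,0]],
  [[0,0,-0.03],[0,0,0]],
  [[0,0,-0.04],[0,0,0]],
  [[0,0,-0.04],[0,0,0]],
  [[-0.05,0.03,0],[0,0,0]],
  [[-0.05,0.02,0],[0,0,0]],
  [[0,0,0],[0,0,0]],
])

```text
t: 10.6
ee_pos: [0.4949, -0.1758, 0.2144]
ee_rot: [[-0.154, 0.964, 0.218], [0.988, 0.15, 0.035], [0.001, 0.221, -0.975]]
wrist_force: [-0.2, -0.1, -0.3]
finger_gap: 0.0006
finger_force: 0.0
```

Request:
drive_effector([
  [[-0.05,0,-0.02],[0,0,0]],
  [[-0.05,0,0],[0,0,0]],
  [[0,0,0],[0,0,0]],
  [[0,0,0],[0,0,0]],
])

```text
t: 11.1
ee_pos: [0.5052, -0.2691, 0.2336]
ee_rot: [[-0.165, 0.962, 0.216], [0.986, 0.16, 0.039], [0.003, 0.22, -0.976]]
wrist_force: [-1.0, 0.6, -0.1]
finger_gap: 0.0003
finger_force: 0.0
```

Run:
```python
from h import *
where();look("pics/w5.png")
```

```text
t 11.1 L mm [  32.8 -275.3  135. ] relP [  67.8 -249.8  135. ] relV [  66.8 -178.3  135. ] tool z in L [-0.297  0.004 -0.955] yaw 0.004 q [ 1.12  0.8  -1.14  1.88  0.9   0.83 -0.24] f [-1.   0.6 -0.1] gap 0.0003
```

View pics/w5.png

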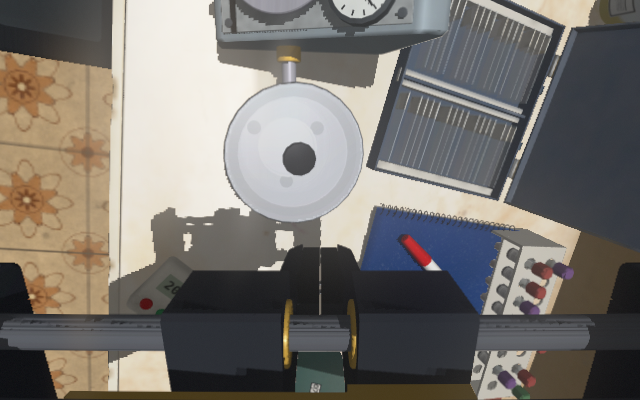

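The wrist camera is now past the station, over the chamber (290,152). That was my tenth picture, so I'll measure both handles numerically from the top and scene cameras.

Run:
```python
from h import *
for n in("top","scene"):
    m=optics.camera_model(n);p,d=optics.grab_frame(n);C=cloud(m,d);L=(C-O)@F;h=L[...,2]
    dark=(p.max(2)<60)&(h>.025)&(h<.06)&(L[...,0]>-.1)&(L[...,0]<.06)&(abs(L[...,1]+.03)<.12)
    k,lab,st,ce=cv2.connectedComponentsWithStats(dark.astype(np.uint8))
    for i in range(1,k):
        if st[i,4]<25:continue
        q=L[lab==i]*1000;(a,b),sz,an=cv2.minAreaRect(np.float32(q[:,:2]));e=np.linalg.svd(q[:,:2]-q[:,:2].mean(0))[2][0]
        print(n,st[i,4],"px",ce[i].round(),"h",np.median(q[:,2]).round(1),"c",np.round((a,b),1),np.round(sz,1),"dir rad from upslope",np.arctan2(e[1],e[0]).round(3))
where()
```

```text
top 116 px [321. 225.] h 49.0 c [-32.6 -96.3] [14.6 79.2] dir rad from upslope 3.072
top 112 px [278. 234.] h 42.4 c [-27.8  39.3] [59.1 18.4] dir rad from upslope 1.496
scene 226 px [357. 204.] h 42.9 c [-33.6 -95.7] [17.6 78.5] dir rad from upslope 3.062
scene 131 px [345. 233.] h 43.3 c [-29.1  40.2] [60.  18.1] dir rad from upslope 1.519
t 11.25 L mm [  33.6 -275.   135. ] relP [  68.6 -249.5  135. ] relV [  67.6 -178.   135. ] tool z in L [-0.297  0.004 -0.955] yaw 0.006 q [ 1.12  0.8  -1.14  1.87  0.9   0.83 -0.24] f [-0.1 -0.3 -0.2] gap 0.0006
```

```bash
python3 -c "
from bench import ctrl, optics, finish_job
print(finish_job())"
```

```text
the job is handed in; nothing more can be done
None
```

The job is handed in. The pump lever measures about 1.5 rad (shut) and the vent wing about 1.5 rad (open); the arm was clear of both, and nothing standing round the station was touched on the path taken, though I did not re-measure those things afterwards.

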